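Press a flanged bushing home and fit its spindle

TASK

Press the flanged bronze bushing, sleeve first, into the bore of the bearing pedestal until its shoulder is fully down on the pedestal's rim all round. Then take the steel spindle out of the wooden stand and slide it down through the bushing until its collar rests on the top of the bushing. Let go of both and leave the awl, the fid and the strip of came where they lie.

Things in the scene. Friction and masses are not known exactly. Their poses are not given: they have to be found in the camera images.
- bushing: plain bronze (yellow metal) flanged bushing, 84 mm tall, standing upright on the bench on its sleeve; loose, about 0.3 kg. From the bottom: sleeve 44 mm diameter, 40 mm long; flange (shoulder) 64 mm diameter, 8 mm thick; hub 44 mm diameter, 36 mm tall, the place to grip. A bore of 26 mm diameter runs right through. Origin: centre of the bottom end; z up along the axis
- bushing_shoulder (a point): centre of the underside of the bushing's flange, 40 mm above its bottom end
- bushing_top (a point): centre of the bushing's top end face, 84 mm above its bottom end
- pedestal: grey cast bearing pedestal screwed fast to the bench: square base 100 x 100 x 12 mm with a round boss 72 mm in diameter, 70 mm tall in all. Upright bore 46.4 mm in diameter (the sleeve has about 1 mm of play all round), open at the top, flared to 53 mm over the top 5 mm. Origin: centre of the underside; z up along the bore
- pedestal_mouth (a point): centre of the pedestal's bore at the top rim, 70 mm above the bench; z up. The bushing is home when its shoulder is at this point
- friction_ring (a joint): the dark steel friction ring inside the bore, which gives the press fit: how far it has been pushed down, m. At 0 its top is 15 mm below the rim; it starts at 0 to 8 mm. The sleeve drops freely until it meets the ring, then must be pressed with about 9 N plus a little for speed (60 N per m/s) all the way; the ring does not spring back. With the shoulder home the joint reads 0.025, and the ring could go down 5 mm more
- spindle: plain steel spindle, 128 mm long, standing upright in the stand's large hole with its lower end 10 mm above the bench; loose, about 0.35 kg. From the bottom: journal 24 mm diameter and 66 mm long with a tapered nose (16 mm at the tip, 6 mm long); collar 42 mm diameter, 10 mm thick; round grip stem 28 mm diameter, 52 mm long. The journal has 1 mm of play all round in the bushing's bore. Origin: centre of the lower tip; z up along the axis
- spindle_collar (a point): centre of the underside of the spindle's collar, 66 mm above its tip; the spindle is home when this is at bushing_top
- spindle_stand: wooden block 90 x 80 x 55 mm, fixed, with a 27 mm hole 45 mm deep in its middle that holds the spindle, and two small empty holes. Origin: centre of the underside
- came: straight strip of grey lead came, 9 x 160 mm, lying at the far edge: to be left alone
- fid: pale flat plastic fid (a pointed strip), 128 mm long, lying at the far edge: to be left alone
- awl: wooden-handled hooked awl, 129 mm long, lying at the far edge: to be left alone
Things that resemble listed ones, but are neither listed nor needed, are in the scene too. What is shaped like the spindle but red is not meant.

How it is judged:
By the outcome, as a careful person would: the job done as asked, in the order asked, and still so for the second after the job is handed in, with the robot touching nothing.
It also fails if it takes over 48 s, if anything falls off the work surface, if the arm or the gripper's body presses on something with over 40 N, if the wrist force passes 120 N, or if a joint passes its speed limit or range.

ROBOT

A 7-joint arm with a two-finger parallel gripper is mounted at the origin on a cart in front of the work surface, level with it; the furniture and walls round the work are solid. World frame = base frame: x ahead of the robot, y to its left, z up, the work surface at z = 0. Lengths are in m, angles in rad, forces in N, time in s.
With the tool pointing down it reaches from about 0.4 to 0.85 m from the base axis. Payload 6.9 kg.
Tool frame: the origin (TCP) lies midway between the tips of the shut fingers; the grasp point (between the pads) lies behind it (ctrl.pinch_z is the z of the grasp point in the tool frame, in m); z points along the fingers, y is the direction in which the jaws open and shut (so a half turn about z gives the same grasp; the last joint's range is limited). The gripper opens to 85 mm and grips with 20 to 120 N. Pads are 22 mm wide; open, the fingers measure 114 mm over their backs; the gripper's body (76 mm by 85 mm) begins 54 mm behind the grasp point. The pads swing forward as they close: fully open they stand 13 mm farther back than shut.
Start: joints at [1.454, 0.507, -0.238, 1.5, 0.126, 1.149, -0.155], TCP at [0.138, -0.61, 0.231] pointing down, gripper open.
Joint ranges: [-3.08, 3.08], [-0.24, 2.05], [-1.43, 1.35], [0, 2.5], [-1.52, 4.66], [0.17, 1.96], [-2.89, 2.89]. Speed limits (rad/s): [2.39, 2.39, 3.14, 3.14, 3.14, 3.14, 3.14].

INTERFACE

Orientations are given as a unit quaternion [w, x, y, z].
In Python, from station import ctrl, get_state, vision, ticket, models gives the robot as it stands. Calls block until the motion is done:
- ctrl.movep(position, orientation): joint-space move of the TCP to a pose.
- ctrl.movel(position, frame=None, max_speed=0.15): straight line of the TCP; frame=None keeps the orientation; max_speed is the mean speed in m/s.
- ctrl.set_joints(angles): joint-space move.
- ctrl.ungrasp() and ctrl.close_gripper(force=None): open the fingers fully, or close them until they stop; force is the grip in N (None keeps the last).
- ctrl.pause(seconds).
- ctrl.ik(position, orientation): joint angles nearest the present ones, or None.
- get_state(): the state.
- vision.grab_frame(name): name is "scene" or "top"; returns (picture, depth): 400x640x3 uint8, blue, green, red; 400x640 float32, m along the optical axis (not along the pixel's ray), 0 where there is no reading.
- vision.camera_info(name): a dict with "mtx" (3x3 intrinsics, pixels), "dist_coeffs" ([k1, k2, p1, p2, k3] as OpenCV has them; the pictures are not rectified), "R" (3x3) and "t" (3): a world point X has camera coordinates R X + t. Camera axes: x right, y down, z forward; pixel columns grow to the right and rows downward; lengths in m; the calibration is good to about 2 mm. A picture is of the moment at which its call begins. camera_info takes no time and is no camera call.
A pose or a line that the arm cannot do raises ctrl.Unreachable and nothing moves.
- ticket.close_job(): hands the job in, once; it reports no verdict.
Trained networks look in the newest picture that a camera, given by its name, has taken for a name from the list of things; names that differ only in an ending like _2 or _b are one class to them, and where a whole thing is asked for, a point or a joint stands for the part that bears it (a point fixed in the world has none). Each returns a list of dicts, best first, with "p" (0 to 1); they miss things now and then, are a little off and sometimes report something else, mostly with a low value. They report only what shows in the picture. A call takes as long as a camera call. They do not tell look-alikes from the thing itself.
- models.recognise(camera, target): "point" ([column, row] in pixels, amid what is visible of it).
- models.masks_of(camera, target): "mask" (400x640 bool, what is visible of it) and "point" ([column, row] in pixels, amid what is visible of it).
The state is a dict: "time": time; "qpos": joint angles; "qd": joint speeds; "tau": joint torques, N m; "tcp_pos": TCP position; "eef_rot": TCP orientation; "contact_force": force on the tool from outside, world axes, zero at the start; "wrist_torque": the same for the moment, N m; "width": finger opening in m.
Only numpy, scipy, OpenCV 4.12 (cv2) and the standard library are available. Lean on these libraries where they do the work, as an engineer would, in place of code of your own. Each camera call takes 0.05 s, during which the arm holds its last target.

## Working session

There is one attempt and no reset: what is moved stays moved. The work goes in short steps, each a Python script; the robot and the scene stay as the last script left them, time stands still between calls to the robot, and variables do not carry over. Pictures are saved under pics/ and viewed, and the job is handed in when it is done.

```bash
ls; mkdir -p pics; python3 - <<'E'
from station import ctrl, get_state, vision, models
import cv2, numpy as np
s=get_state(); print(s['time'],s['tcp_pos'],s['eef_rot'],s['contact_force'],s['width'],ctrl.pinch_z)
for c in ("scene","top"):
    im,d=vision.grab_frame(c); cv2.imwrite(f'pics/{c}0.png',im); np.save(f'{c}0.npy',d)
    i=vision.camera_info(c); print(c,i)
    for t in ("bushing","pedestal","spindle","spindle_stand"):
        for r in models.recognise(c,t): print(c,t,round(r['p'],2),np.round(r['point'],1))
print(get_state()['time'])
E
```

```text
pics
0.0 [ 0.13790782 -0.6090618   0.23043091] [-9.00870589e-04  9.93801516e-01  1.11165292e-01 -1.10857251e-04] [0.61699475 0.04726608 0.06723901] 0.08542968503543881 -0.0187
scene {'mtx': array([[517.10365401,   0.        , 320.198014  ],
       [  0.        , 517.10365401, 198.91549491],
       [  0.        ,   0.        ,   1.        ]]), 'dist_coeffs': array([-0.01120103,  0.        ,  0.        ,  0.        ,  0.        ]), 'R': array([[-0.83842314, -0.54462679, -0.02069536],
       [-0.30164129,  0.49531673, -0.81466181],
       [ 0.45393741, -0.67678874, -0.57956694]]), 't': array([0.45241634, 0.25234519, 0.92662808])}
scene bushing 0.57 [385.4 161.4]
scene bushing 0.26 [253.4 238.2]
scene pedestal 0.82 [329.3 222.6]
scene spindle 0.85 [277.4 236.5]
scene spindle 0.58 [229.3 273.3]
scene spindle 0.57 [304.9 279.1]
scene spindle_stand 0.73 [273.7 265.1]
top {'mtx': array([[473.59763156,   0.        , 319.19814336],
       [  0.        , 473.59763156, 196.87110063],
       [  0.        ,   0.        ,   1.        ]]), 'dist_coeffs': array([-0.04215672,  0.        ,  0.        ,  0.        ,  0.        ]), 'R': array([[ 0.02311339, -0.99972396, -0.00421583],
       [-0.99731937, -0.02276455, -0.06954032],
       [ 0.06942515,  0.00581184, -0.99757023]]), 't': array([-0.03512207,  0.547091  ,  1.0408938 ])}
top bushing 0.86 [448.9 202.5]
top pedestal 0.71 [322.9 200.5]
top spindle 0.83 [244.6 189.5]
top spindle 0.81 [214.6 239.4]
top spindle 0.55 [191.9 173.9]
top spindle_stand 0.62 [255.2 195.1]
0.5
```

View pics/scene0.png

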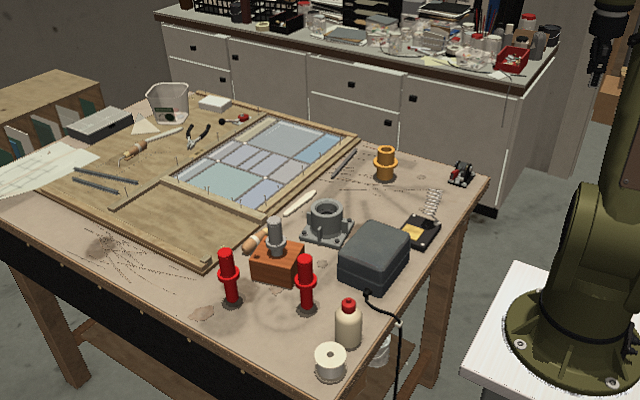

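View pics/top0.png

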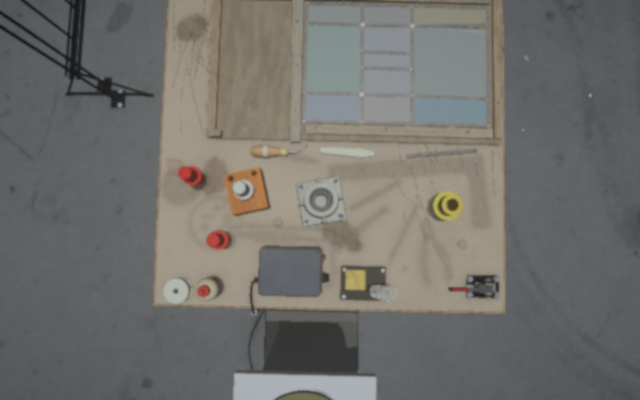

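The scene view shows the yellow bushing at (385,163), the grey pedestal at (328,222) and the steel spindle in the wooden stand at (277,237). The red look-alikes are at (229,278) and (305,285). In the top view the bushing is at (448,205), the pedestal at (321,200) and the spindle at (243,188). Next I'll measure these from depth.

```bash
cat > h.py <<'E'
from station import ctrl, get_state, vision, ticket, models
import cv2, numpy as np
from scipy.optimize import least_squares
def cloud(c,d):
    i=vision.camera_info(c); v,u=np.mgrid[0:400,0:640]
    p=cv2.undistortPoints(np.stack([u,v],-1).reshape(-1,1,2).astype(float),i['mtx'],i['dist_coeffs']).reshape(400,640,2)
    P=np.dstack([p*d[...,None],d[...,None]])
    X=(P-i['t'])@i['R']
    X[d<=0]=np.nan
    return X
def proj(c,X):
    i=vision.camera_info(c)
    return cv2.projectPoints(np.atleast_2d(X).astype(float),cv2.Rodrigues(i['R'])[0],i['t'],i['mtx'],i['dist_coeffs'])[0].reshape(-1,2)
E
python3 - <<'E'
from h import *
cl={c:cloud(c,np.load(c+'0.npy')) for c in('scene','top')}
for n,pix in dict(bush={'scene':(385,163),'top':(448,205)},ped={'scene':(328,222),'top':(321,200)},spin={'scene':(277,237),'top':(243,188)}).items():
    for c,(u,v) in pix.items():
        X=cl[c][v-45:v+45,u-35:u+35].reshape(-1,3); X=X[~np.isnan(X[:,0])]
        m0=X[X[:,2]>0.06]
        ctr=np.median(m0,0)[:2]
        X=X[np.hypot(*(X[:,:2]-ctr).T)<.06]
        h,e=np.histogram(X[:,2],bins=np.arange(-.01,.17,.005))
        print(n,c,np.round(ctr,4),[(round(float(a)*1000),int(b)) for a,b in zip(e,h) if b])
for c,b in (('scene',(200,140,220,200)),('top',(180,130,320,120))):
    im=cv2.imread(f'pics/{c}0.png'); x,y,w,hh=b
    k=800/w if 800/w*hh<600 else 600/hh
    cv2.imwrite(f'pics/{c}0z.png',cv2.resize(im[y:y+hh,x:x+w],None,fx=k,fy=k,interpolation=cv2.INTER_CUBIC))
E
```

```text
bush scene [ 0.53   -0.2939] [(-5, 91), (0, 592), (5, 39), (10, 26), (15, 25), (20, 33), (25, 25), (30, 23), (35, 1), (40, 20), (45, 90), (50, 71), (55, 31), (60, 24), (65, 26), (70, 39), (75, 45), (80, 63), (85, 59)]
bush top [ 0.5343 -0.3006] [(-10, 18), (-5, 832), (0, 621), (5, 8), (10, 5), (15, 6), (20, 6), (25, 7), (30, 5), (35, 8), (40, 37), (45, 225), (50, 50), (55, 18), (60, 18), (65, 17), (70, 24), (75, 29), (80, 178), (85, 49)]
ped scene [0.4348 0.0665] [(-5, 29), (0, 132), (40, 2), (45, 5), (50, 16), (55, 22), (60, 30), (65, 42), (70, 40), (75, 55), (80, 407), (85, 80)]
ped top [ 0.5405 -0.0273] [(-10, 4), (-5, 185), (0, 124), (5, 167), (10, 695), (15, 142), (20, 25), (25, 1), (30, 5), (35, 4), (40, 81), (45, 186), (50, 27), (55, 6), (60, 30), (65, 283), (70, 212), (75, 1)]
spin scene [0.5418 0.1498] [(-5, 2), (0, 37), (5, 30), (10, 58), (15, 76), (20, 85), (25, 89), (30, 89), (35, 80), (40, 92), (45, 96), (50, 260), (55, 694), (60, 20), (65, 15), (70, 1), (75, 21), (80, 38), (85, 116), (90, 26), (95, 33), (100, 24), (105, 32), (110, 24), (115, 29), (120, 29), (125, 27), (130, 33), (135, 92), (140, 19)]
spin top [0.5518 0.1337] [(-10, 5), (-5, 320), (0, 266), (5, 20), (10, 19), (15, 15), (20, 19), (25, 19), (30, 20), (35, 18), (40, 21), (45, 20), (50, 568), (55, 576), (60, 3), (75, 5), (80, 42), (85, 86), (90, 5), (95, 7), (100, 4), (105, 9), (110, 2), (115, 7), (120, 6), (125, 6), (130, 14), (135, 136), (140, 12)]
```

View pics/scene0z.png

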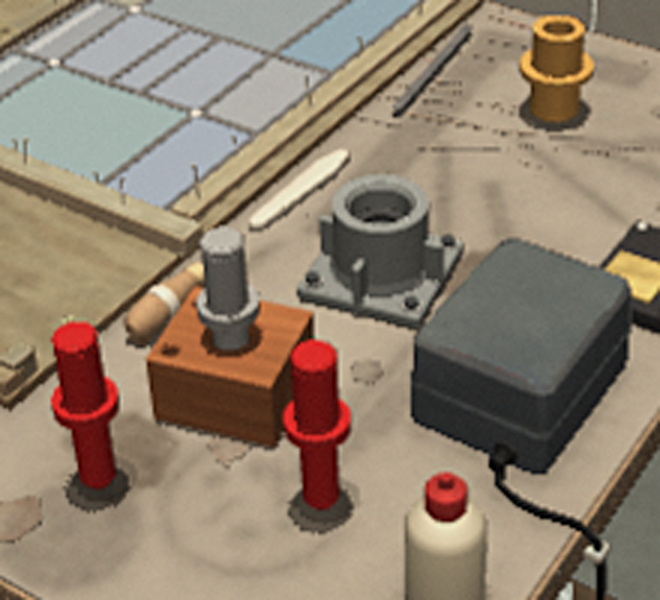

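View pics/top0z.png

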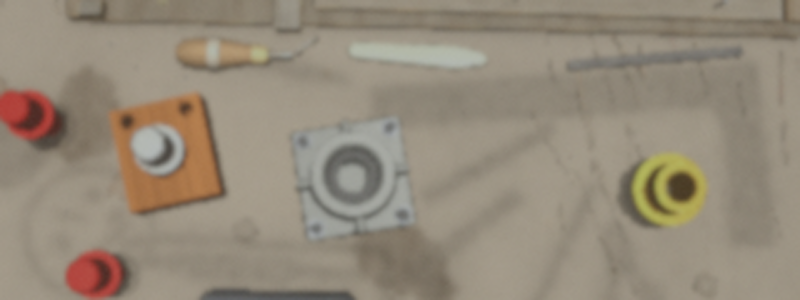

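```bash
cat >> h.py <<'E'
def band(X,c,r,z0,z1):
    X=X.reshape(-1,3); X=X[~np.isnan(X[:,0])]
    c=np.array(c)
    for _ in range(8):
        Q=X[(np.hypot(*(X[:,:2]-c).T)<r)&(X[:,2]>z0)&(X[:,2]<z1)]
        (cx,cy),R=cv2.minEnclosingCircle((Q[:,:2]*1000).astype(np.float32))
        c=Q[:,:2].mean(0)
    return np.round(c,4),np.round([cx/1000,cy/1000,R/1000],4),len(Q),round(float(np.median(Q[:,2])),4)
E
python3 - <<'E'
from h import *
cl={c:cloud(c,np.load(c+'0.npy')) for c in('scene','top')}
for n,c0,r,z0,z1 in (('bush top',(.534,-.3),.027,.079,.09),('bush flange',(.534,-.3),.037,.043,.053),('ped rim',(.545,-.027),.041,.065,.076),('ped ring',(.545,-.027),.025,.04,.056),('spin top',(.55,.138),.019,.132,.143),('spin collar',(.55,.138),.026,.08,.09),('stand',(.55,.138),.065,.05,.06)):
    for c in cl: print(n,c,*band(cl[c],c0,r,z0,z1))
# overlay
chk={'b':((.534,-.300),[(.022,.084),(.032,.048),(.032,.04),(.022,0)]),'p':((.545,-.027),[(.036,.07),(.0265,.07)]),'s':((.55,.138),[(.014,.138),(.021,.086)])}
E
```

```text
bush top scene [ 0.5323 -0.3017] [ 0.5321 -0.3037  0.0231] 131 0.0847
bush top top [ 0.5345 -0.3019] [ 0.5335 -0.3017  0.023 ] 240 0.0833
bush flange scene [ 0.5255 -0.2873] [ 0.5316 -0.2985  0.0314] 137 0.0493
bush flange top [ 0.5319 -0.2906] [ 0.5339 -0.3007  0.0321] 266 0.0479
ped rim scene [ 0.5385 -0.027 ] [ 0.5393 -0.0278  0.0373] 374 0.0704
ped rim top [ 0.54   -0.0265] [ 0.5402 -0.0268  0.0358] 496 0.0695
ped ring scene [ 0.5489 -0.0424] [ 0.5446 -0.0358  0.0214] 106 0.0504
ped ring top [ 0.5418 -0.0268] [ 0.5408 -0.0269  0.023 ] 218 0.0476
spin top scene [0.5532 0.1387] [0.5555 0.1362 0.0155] 132 0.1384
spin top top [0.5564 0.1369] [0.5562 0.1374 0.0142] 161 0.1371
spin collar scene [0.5481 0.1442] [0.5544 0.1376 0.0212] 148 0.0869
spin collar top [0.5532 0.1299] [0.5562 0.1369 0.0207] 125 0.0858
stand scene [0.5482 0.1441] [0.5542 0.1364 0.0597] 996 0.0559
stand top [0.5543 0.1354] [0.5565 0.1369 0.0596] 1155 0.055
```

```bash
python3 - <<'E'
from h import *
q=[0,1,0,0]
for p in ((.533,-.302,.2),(.533,-.302,.051),(.54,-.027,.2),(.54,-.027,.081),(.5555,.137,.25),(.5555,.137,.094),(.54,-.027,.26)):
    print(p,np.round(ctrl.ik(p,q),3))
s=get_state();ctrl.movep((.533,-.302,.2),q);print(get_state()['time'],get_state()['contact_force'])
ctrl.movel((.533,-.302,.051),max_speed=.12)
s=get_state();print(s['time'],s['contact_force'],s['tcp_pos'])
ctrl.close_gripper(80)
s=get_state();print(s['time'],s['contact_force'],s['tcp_pos'],s['width'])
E
```

```text
(0.533, -0.302, 0.2) [ 0.658  0.517 -0.294  1.581  0.164  1.067 -1.25 ]
(0.533, -0.302, 0.051) [ 0.613  0.677 -0.224  1.745  0.207  0.742 -1.287]
(0.54, -0.027, 0.2) [ 0.415  0.449 -0.608  1.768  0.295  1.017 -1.874]
(0.54, -0.027, 0.081) [ 0.263  0.568 -0.391  1.913  0.316  0.72  -1.883]
(0.5555, 0.137, 0.25) [ 0.273  0.518 -0.901  1.608  0.425  1.224 -2.281]
(0.5555, 0.137, 0.094) [ 0.05   0.609 -0.528  1.817  0.403  0.824 -2.248]
(0.54, -0.027, 0.26) [ 0.481  0.408 -0.703  1.672  0.283  1.166 -1.865]
2.325 [ 0.34444337 -0.16261523 -0.00662508]
3.7167 [-0.37701579  0.42581023 -0.19554039] [ 0.53348862 -0.30223838  0.05176626]
4.1917 [-1.17005951 -0.66834287  4.97156986] [ 0.53331645 -0.30228681  0.05178473] 0.04207395020514933
```

```bash
python3 - <<'E'
from h import *
ctrl.movel((.533,-.302,.16),max_speed=.15)
s=get_state();print(s['time'],s['contact_force'],s['width'])
ctrl.movep((.5395,-.027,.15),[0,1,0,0])
s=get_state();print(s['time'],s['contact_force'],s['tcp_pos'],s['width'])
for c in ("scene","top"):
    im,d=vision.grab_frame(c); np.save(f'{c}1.npy',d)
    u,v=proj(c,(.54,-.027,.1))[0].astype(int); w,hh=160,120
    cv2.imwrite(f'pics/{c}1.png',cv2.resize(im[max(v-hh//2,0):v+hh//2,u-w//2:u+w//2],None,fx=5,fy=5,interpolation=cv2.INTER_CUBIC))
    cl=cloud(c,d)
    print(c,'rim',*band(cl,(.5395,-.027),.041,.065,.076))
    for z0,z1 in((.138,.15),(.115,.135),(.102,.112)):
        try:print(z0,*band(cl,(.5395,-.027),.036,z0,z1))
        except Exception as e: print(e)
E
```

```text
5.0667 [-0.588249    0.57977874 -2.94887124] 0.04284204840231854
6.1333 [-0.08740948 -0.37375157 -2.90143636] [ 0.53970101 -0.0289619   0.14976555] 0.04190379659321985
scene rim [ 0.5363 -0.0234] [ 0.5386 -0.026   0.0374] 337 0.0707
0.138 [ 0.528  -0.0143] [ 0.5364 -0.0255  0.0314] 201 0.1466
0.115 [ 0.5305 -0.0162] [ 0.5367 -0.0249  0.0207] 126 0.1233
0.102 [ 0.532  -0.0167] [ 0.5368 -0.0249  0.0209] 72 0.1072
top rim [nan nan] [0. 0. 0.] 0 nan
0.138 [nan nan] [0. 0. 0.] 0 nan
0.115 [nan nan] [0. 0. 0.] 0 nan
0.102 [nan nan] [0. 0. 0.] 0 nanh.py:20: RuntimeWarning: Mean of empty slice.
  c=Q[:,:2].mean(0)
  ret = um.true_divide(
  return _methods._mean(a, axis=axis, dtype=dtype,
  ret = ret.dtype.type(ret / rcount)
```

View pics/scene1.png

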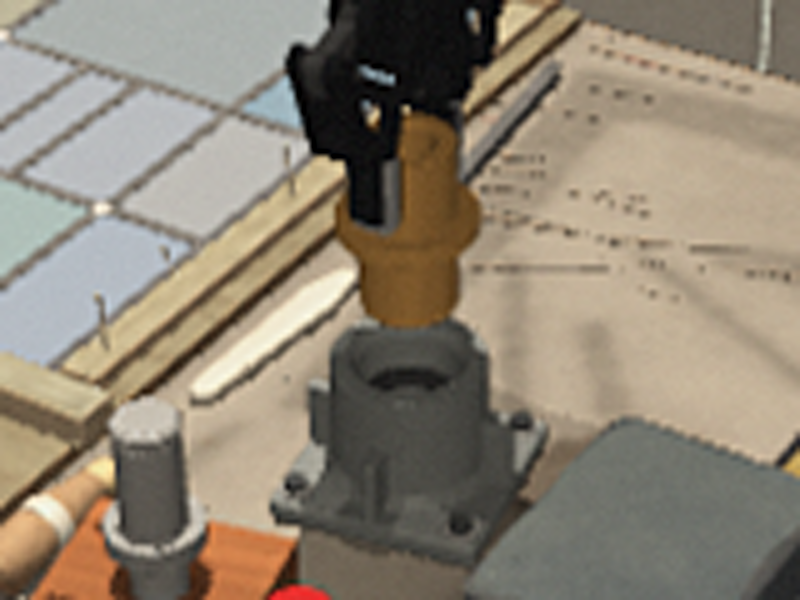

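View pics/top1.png

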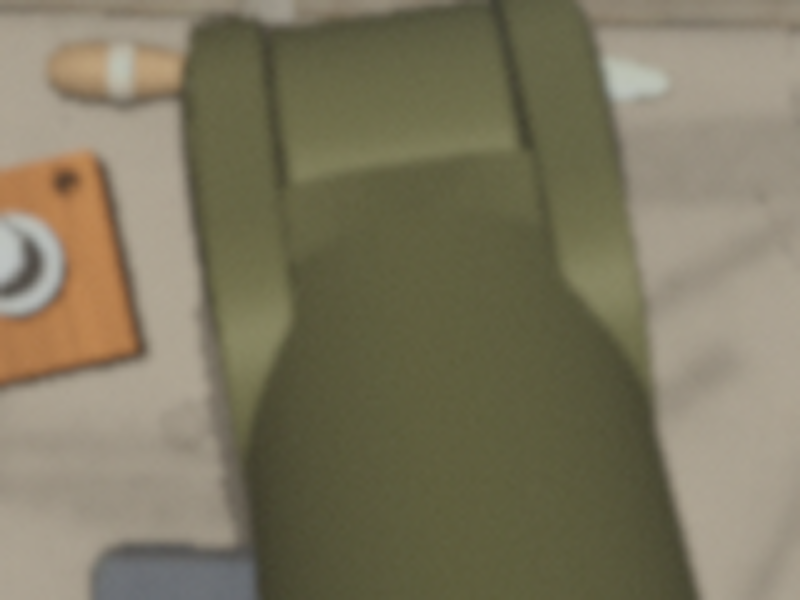

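The scene crop shows the bushing upright in the jaws, with its sleeve centred over the pedestal boss: both centres are near column 410 of the crop. The arm blocks the top view. I'll go down in small steps and watch the force.

```bash
cat >> h.py <<'E'
def st(n=''):
    s=get_state();print(n,round(s['time'],2),'F',np.round(s['contact_force'],1),'M',np.round(s['wrist_torque'],2),'p',np.round(s['tcp_pos'],4),'w',round(s['width'],4));return s
E
python3 - <<'E'
from h import *
st()
for z in (.13,.121,.117,.113,.109):
    ctrl.movel((.5395,-.027,z),max_speed=.05); s=st(z)
    if np.linalg.norm(s['contact_force']-[0,0,-2.9])>14: print('stop');break
E
```

```text
6.23 F [-0.2 -0.3 -3.7] M [ 0.01 -0.    0.06] p [ 0.5397 -0.0293  0.1498] w 0.0421
0.13 6.78 F [ 0.1  0.6 -2.8] M [0.01 0.01 0.02] p [ 0.5394 -0.0269  0.1297] w 0.0424
0.121 7.12 F [-0.   0.2 -3.5] M [ 0.03 -0.03 -0.02] p [ 0.5393 -0.0269  0.1207] w 0.0422
0.117 7.37 F [-0.3  1.1 -2.5] M [-0.09 -0.01  0.01] p [ 0.5393 -0.027   0.1168] w 0.0419
0.113 7.62 F [-0.8 -0.2 -3. ] M [ 0.02 -0.05  0.07] p [ 0.5393 -0.027   0.1128] w 0.0421
0.109 7.87 F [-0.2 -0.7 -2.6] M [ 0.02 -0.01 -0.01] p [ 0.5394 -0.027   0.1087] w 0.0421
```

```bash
python3 - <<'E'
from h import *
for z in (.104,.099,.094,.090,.087,.085,.084,.083,.082,.081,.080,.079):
    ctrl.movel((.5395,-.027,z),max_speed=.04); s=st(z)
    F=s['contact_force']
    if F[2]>25 or np.hypot(F[0],F[1])>12: print('stop');break
E
```

```text
0.104 8.14 F [ 0.1  0.5 -3. ] M [ 0.04 -0.02 -0.02] p [ 0.5394 -0.0271  0.1037] w 0.0423
0.099 8.42 F [ 0.9 -0.2 -3. ] M [0.03 0.   0.05] p [ 0.5395 -0.027   0.0988] w 0.0417
0.094 8.69 F [-0.4 -0.1  0.7] M [ 0.05  0.14 -0.  ] p [ 0.5396 -0.0271  0.0941] w 0.0422
0.09 8.94 F [-1.2 -0.5  0.9] M [0.07 0.18 0.09] p [ 0.5396 -0.0271  0.0901] w 0.0423
0.087 9.19 F [-0.5 -0.3  1.7] M [ 0.05  0.2  -0.01] p [ 0.5396 -0.0271  0.0871] w 0.0422
0.085 9.44 F [-0.9 -0.6  3.8] M [ 0.03  0.28 -0.02] p [ 0.5396 -0.027   0.0851] w 0.042
0.084 9.69 F [-1.2 -1.1  4.5] M [0.03 0.3  0.01] p [ 0.5396 -0.027   0.0842] w 0.0422
0.083 9.94 F [-0.9 -1.   4.3] M [ 0.05  0.29 -0.02] p [ 0.5396 -0.0271  0.0831] w 0.0424
0.082 10.19 F [-1.1 -0.7  3.2] M [-0.01  0.27  0.07] p [ 0.5396 -0.027   0.0821] w 0.0423
0.081 10.44 F [-2.4  0.  12.3] M [0.19 0.67 0.06] p [ 0.5397 -0.0271  0.0818] w 0.0426
0.08 10.69 F [-5.6 -1.6 22. ] M [0.29 1.28 0.13] p [ 0.5397 -0.0271  0.0817] w 0.0423
0.079 10.94 F [-8.5 -2.  31. ] M [0.47 1.91 0.16] p [ 0.5398 -0.0271  0.0816] w 0.0423
stop
```

```bash
python3 - <<'E'
from h import *
ctrl.movel((.5395,-.027,.081),max_speed=.04); st()
ctrl.ungrasp(); st('open')
ctrl.movel((.5395,-.027,.16),max_speed=.15)
ctrl.movep((.5555,.137,.22),[0,1,0,0]); st()
for c in ("scene","top"):
    im,d=vision.grab_frame(c); np.save(f'{c}2.npy',d)
    u,v=proj(c,(.54,-.027,.1))[0].astype(int); w,hh=160,120
    cv2.imwrite(f'pics/{c}2.png',cv2.resize(im[max(v-hh//2,0):v+hh//2,u-w//2:u+w//2],None,fx=5,fy=5,interpolation=cv2.INTER_CUBIC))
    cl=cloud(c,d)
    print(c,'flange',*band(cl,(.5395,-.027),.037,.074,.084))
    print(c,'top',*band(cl,(.5395,-.027),.027,.107,.12))
    # plane fit of flange top
    X=cl.reshape(-1,3); X=X[~np.isnan(X[:,0])]
    r=np.hypot(X[:,0]-.5395,X[:,1]+.027)
    for a,b,z0,z1 in((.024,.031,.072,.085),(.014,.021,.108,.121)):
        Q=X[(r>a)&(r<b)&(X[:,2]>z0)&(X[:,2]<z1)]
        if len(Q)>10: print('plane',np.round(np.linalg.lstsq(np.c_[Q[:,:2]-[.5395,-.027],np.ones(len(Q))],Q[:,2],rcond=None)[0],4),len(Q))
    print(c,'spin',*band(cl,(.5555,.137),.019,.132,.143))
E
```

```text
11.19 F [-3.7 -1.  14.6] M [0.27 0.8  0.08] p [ 0.5397 -0.027   0.0818] w 0.042
open 11.69 F [-0.  -0.3  0.7] M [ 0.03 -0.07 -0.03] p [ 0.5394 -0.027   0.0808] w 0.0853
 13.1 F [-0.6 -1.  -0.1] M [-0.02 -0.    0.  ] p [0.5551 0.1367 0.2189] w 0.0852
scene flange [ 0.5315 -0.0142] [ 0.5365 -0.0221  0.0327] 219 0.0791
scene top [ 0.5389 -0.0261] [ 0.5395 -0.0287  0.0242] 214 0.1145
plane [ 0.0456 -0.0551  0.0791] 154
plane [ 0.0152 -0.0317  0.114 ] 139
scene spin [0.5538 0.1384] [0.5547 0.137  0.0145] 122 0.1386
top flange [ 0.5388 -0.0271] [ 0.5399 -0.0257  0.0335] 344 0.078
top top [ 0.5412 -0.0271] [ 0.5411 -0.0271  0.022 ] 241 0.1137
plane [ 0.0013 -0.0032  0.0779] 239
plane [-0.013  -0.0155  0.1136] 187
top spin [0.5489 0.1363] [0.551  0.1364 0.0111] 52 0.138
```

View pics/scene2.png

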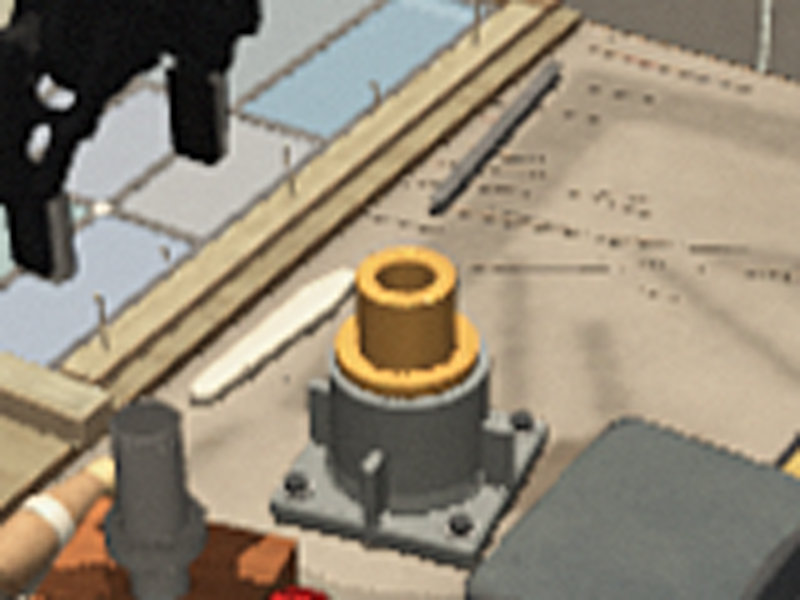

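View pics/top2.png

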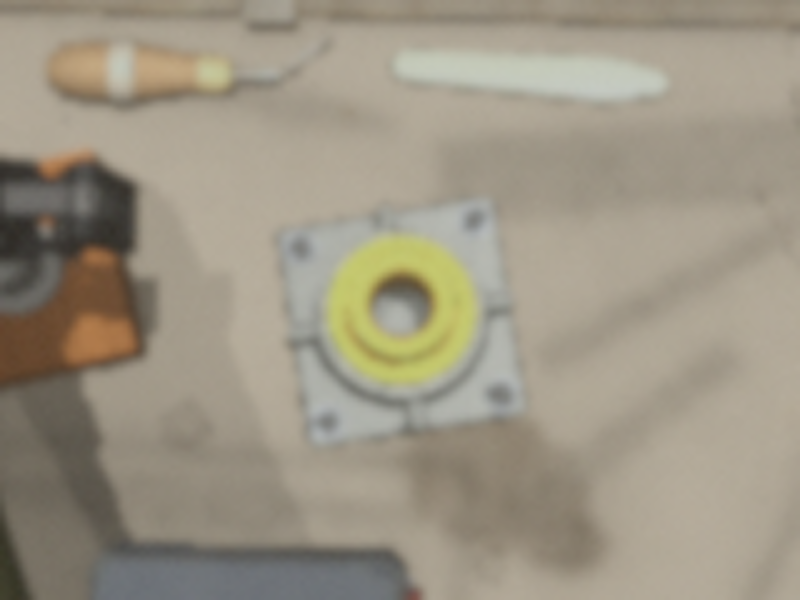

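The crops show the bushing seated: its flange is flush on the boss, with the top at 0.078–0.079 m and level to within noise. Next is the spindle.

```bash
python3 - <<'E'
from h import *
ctrl.movel((.5555,.137,.094),max_speed=.12); st()
ctrl.close_gripper(80); st('closed')
ctrl.movel((.5555,.137,.16),max_speed=.1); st()
ctrl.movel((.5555,.137,.25),max_speed=.15); st()
ctrl.movep((.54,-.027,.25),[0,1,0,0])
ctrl.movel((.54,-.027,.215),max_speed=.1);st()
c="scene"
im,d=vision.grab_frame(c); np.save(f'{c}3.npy',d)
u,v=proj(c,(.54,-.027,.14))[0].astype(int); w,hh=160,120
cv2.imwrite(f'pics/{c}3.png',cv2.resize(im[max(v-hh//2,0):v+hh//2,u-w//2:u+w//2],None,fx=5,fy=5,interpolation=cv2.INTER_CUBIC))
cl=cloud(c,d)
print('bush top',*band(cl,(.54,-.027),.027,.107,.12))
print('collar',*band(cl,(.54,-.027),.025,.198,.214))
E
```

```text
14.4 F [-0.8 -0.7 -0. ] M [ 0.01  0.04 -0.01] p [0.556  0.1371 0.0947] w 0.0854
closed 14.97 F [-0.8 -0.9  5.1] M [-0.12  0.27  0.01] p [0.5557 0.137  0.0944] w 0.0264
 15.78 F [-0.5  0.1 -3.2] M [-0.01 -0.04  0.  ] p [0.555  0.1368 0.1593] w 0.0259
 16.53 F [ 0.1  0.5 -3.3] M [-0.08  0.02 -0.03] p [0.5549 0.1367 0.2489] w 0.0264
 17.73 F [ 0.   0.2 -2.9] M [-0.02 -0.05  0.02] p [ 0.5401 -0.0261  0.215 ] w 0.0264
bush top [ 0.5382 -0.026 ] [ 0.5397 -0.0276  0.0237] 200 0.1142
collar [ 0.5331 -0.0167] [ 0.5388 -0.0247  0.0209] 163 0.207
```

View pics/scene3.png

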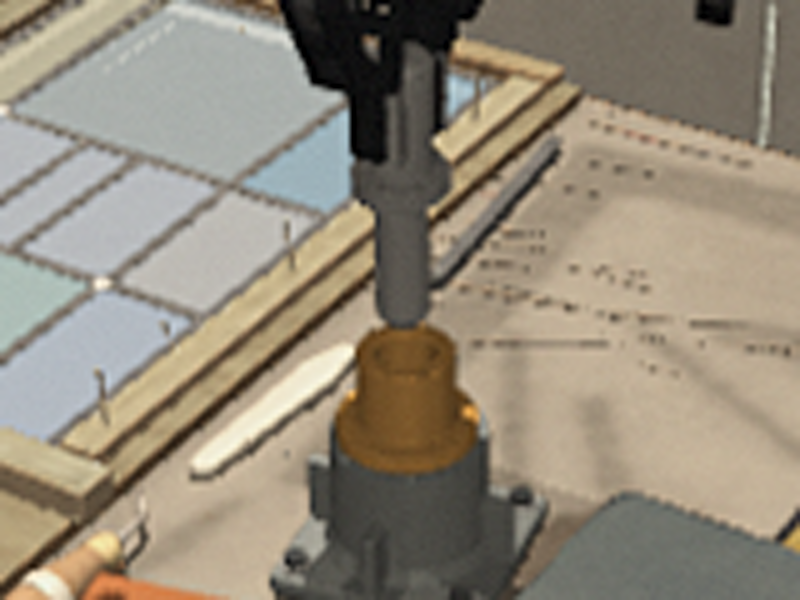

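The spindle hangs upright. Its journal is at crop column ~402 and the bushing bore at ~406, so they agree within about 1–2 mm. I'll descend with force checks.

```bash
python3 - <<'E'
from h import *
for z in (.202,.198,.195,.192,.188,.184,.178,.17):
    ctrl.movel((.54,-.027,z),max_speed=.04); s=st(z)
    F=s['contact_force']-[0,0,-3]
    if np.linalg.norm(F)>8: print('stop');break
E
```

```text
0.202 18.26 F [-0.1 -0.5 -3. ] M [0.01 0.01 0.04] p [ 0.5399 -0.027   0.2018] w 0.0263
0.198 18.51 F [-0.5  0.4 -3.8] M [-0.01 -0.04  0.02] p [ 0.5399 -0.027   0.1978] w 0.0262
0.195 18.76 F [-0.5 -0.3 -3.7] M [ 0.01 -0.    0.02] p [ 0.5398 -0.027   0.1948] w 0.0262
0.192 19.01 F [-0.5  0.5 -4.4] M [-0.01  0.06  0.03] p [ 0.5399 -0.027   0.1918] w 0.0264
0.188 19.26 F [-0.5  0.8 -3. ] M [-0.01 -0.01 -0.02] p [ 0.5398 -0.027   0.1877] w 0.0262
0.184 19.51 F [-0.2 -0.2 -3.8] M [ 0.01 -0.03 -0.  ] p [ 0.5398 -0.027   0.1837] w 0.0267
0.178 19.81 F [-0.1  0.2 -2.7] M [ 0.02  0.01 -0.02] p [ 0.5398 -0.027   0.1776] w 0.0265
0.17 20.16 F [-0.8  0.4 -4.3] M [-0.04 -0.04  0.  ] p [ 0.5398 -0.027   0.1696] w 0.026
```

```bash
python3 - <<'E'
from h import *
for z in (.155,.142,.136,.134,.133,.132,.131,.130):
    ctrl.movel((.54,-.027,z),max_speed=.05); s=st(z)
    F=s['contact_force']-[0,0,-3]
    if np.linalg.norm(F)>7: print('stop');break
E
```

```text
0.155 20.61 F [ 0.6 -1.4 -3.5] M [ 0.06 -0.    0.02] p [ 0.5398 -0.027   0.1546] w 0.026
0.142 21.02 F [ 0.5  0.4 -3.4] M [ 0.04 -0.   -0.01] p [ 0.5398 -0.027   0.1416] w 0.0263
0.136 21.28 F [ 0.5 -0.5 -3.7] M [ 0.04  0.02 -0.02] p [ 0.5397 -0.027   0.1357] w 0.0261
0.134 21.53 F [ 0.6 -0.2 -3.3] M [ 0.    0.02 -0.03] p [ 0.5399 -0.027   0.1339] w 0.0263
0.133 21.78 F [-0.1  0.1 -3.9] M [ 0.02  0.01 -0.05] p [ 0.54  -0.027  0.133] w 0.0261
0.132 22.03 F [-1.2 -0.1  2.4] M [-0.02  0.3   0.04] p [ 0.5402 -0.027   0.1324] w 0.0264
0.131 22.28 F [-4.1 -1.  11.9] M [0.   0.98 0.02] p [ 0.5403 -0.027   0.1324] w 0.0264
stop
```

```bash
python3 - <<'E'
from h import *
ctrl.movel((.54,-.027,.132),max_speed=.04)
ctrl.ungrasp(); st('open')
ctrl.movel((.54,-.027,.26),max_speed=.15)
ctrl.movep((.53,-.30,.26),[0,1,0,0]); st()
for c in ("scene","top"):
    im,d=vision.grab_frame(c); np.save(f'{c}4.npy',d)
    cv2.imwrite(f'pics/{c}4f.png',im)
    u,v=proj(c,(.54,-.027,.1))[0].astype(int); w,hh=160,120
    cv2.imwrite(f'pics/{c}4.png',cv2.resize(im[max(v-hh//2,0):v+hh//2,u-w//2:u+w//2],None,fx=5,fy=5,interpolation=cv2.INTER_CUBIC))
    cl=cloud(c,d)
    for n,r,z0,z1 in (('flange .078',.037,.074,.084),('collar .124',.026,.12,.129),('stem .176',.019,.171,.181)):
        print(c,n,*band(cl,(.54,-.027),r,z0,z1))
E
```

```text
open 23.14 F [ 0.5 -0.6  0.1] M [ 0.02  0.04 -0.05] p [ 0.54  -0.027  0.132] w 0.0852
 25.2 F [-0.1  0.3  0.4] M [ 0.02 -0.03 -0.  ] p [ 0.5308 -0.2978  0.2598] w 0.0856
scene flange .078 [ 0.5314 -0.0135] [ 0.5368 -0.0212  0.0318] 210 0.0794
scene collar .124 [ 0.5344 -0.0188] [ 0.5388 -0.0251  0.0209] 119 0.1252
scene stem .176 [ 0.5386 -0.0247] [ 0.5396 -0.0276  0.0151] 96 0.177
top flange .078 [ 0.5385 -0.0274] [ 0.541  -0.0262  0.0326] 337 0.0779
top collar .124 [ 0.5382 -0.0263] [ 0.5411 -0.0264  0.021 ] 148 0.124
top stem .176 [ 0.5408 -0.0265] [ 0.541  -0.0266  0.0139] 170 0.1757
```

View pics/scene4.png

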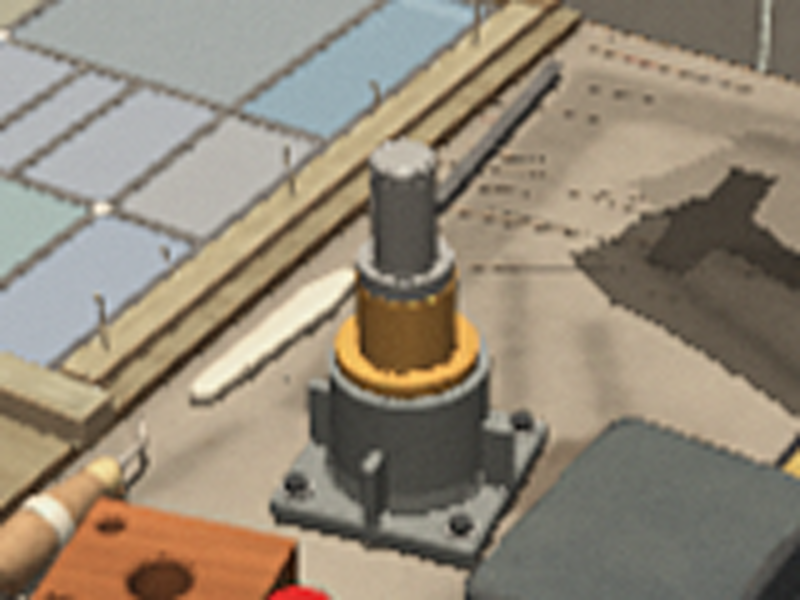

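View pics/top4f.png

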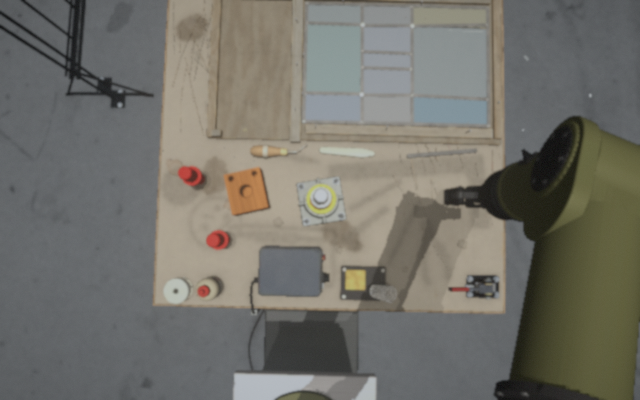

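The pictures show the spindle's collar resting on the bushing and the bushing's flange flush on the pedestal at top pixel (321,197). The stand is empty, and the awl, fid, came and red pieces haven't moved. The measured heights match the expected 0.078, 0.124 and 0.176 m.

```bash
python3 - <<'E'
from h import *
ctrl.pause(0.3); st(); ticket.close_job()
E
```

```text
25.6 F [-0.3  0.1  0. ] M [ 0.02 -0.01  0.01] p [ 0.5302 -0.2994  0.2602] w 0.0854
the job is handed in; nothing more can be done
```

I pressed the bushing into the pedestal until it hit a hard stop, which pushed back with about 31 N. I then moved the steel spindle from the stand into the bushing until its collar touched, let go of both and drew the arm clear. I handed the job in at 25.6 s of the 48 s allowed.

| Part | Expected height (mm) | Top camera (mm) | Scene camera (mm) |
|---|---|---|---|
| Bushing flange top | 78 | 77.9 | 79.4 |
| Spindle collar top | 124 | 124.0 | 125.2 |
| Spindle stem top | 176 | 175.7 | 177.0 |

- **Seating all round:** the top camera showed the flange level, with a slope of about 0.3%. The scene camera's fit gave about 5% tilt, but it used only part of the flange, and that camera reads about 1 mm high throughout. The gripper's stop height and the pictures showed no tilt, so I trusted the top camera.
- **Everything else:** the awl, fid, came and red look-alikes had not visibly moved in the last pictures. The wrist force never read above about 32 N, and nothing was touching the gripper at hand-in.

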